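Switch off the bead annealer and push its counterweighted lid up until it stays open

ROBOT

A 6-joint arm with a two-finger parallel gripper is mounted at the origin on the work surface. World frame = base frame: x ahead of the robot, y to its left, z up, the work surface at z = 0. Lengths are in mm, angles in rad, forces in N, time in s.
With the tool pointing down it reaches from about 275 to 750 mm from the base axis. Payload 10.2 kg.
Tool frame: the origin (TCP) lies at the very end of the fingers, on their centre line; the grasp point (between the pads) lies 19 mm behind it; x points along the fingers, z is the direction in which the jaws open and shut, and the axes are right-handed (so a half turn about x gives the same grasp; the last joint's range is limited). The gripper opens to 85 mm and grips with 20 to 120 N. Pads are 22 mm wide; open, the fingers measure 114 mm over their backs; the gripper's body (76 mm by 85 mm) begins 54 mm behind the grasp point. The pads swing forward as they close: fully open they stand 13 mm farther back than shut.
Start: joints at [-1.401, 0.313, 1.498, -0, 1.331, -0.223], TCP at [200.946, -485.028, 231.294] pointing down, gripper open.
Joint ranges: [-2.94, 2.94], [-0.97, 2.17], [0.19, 2.56], [-1.23, 4.37], [0.02, 3.11], [-2.88, 2.88]. Speed limits (rad/s): [2.39, 2.39, 3.01, 3.14, 3.14, 3.14].

INTERFACE

Orientations are given as a unit quaternion [w, x, y, z].
In Python, from rig import sense, vision, job gives the robot as it stands. The module is installed in compiled form; this text tells all that it offers.
- The arm moves only by the shell command python3 -m pendant 'ROWS' [FORCE]. ROWS is JSON, a list of rows, each a list of 7 numbers: the turn, a rotation vector about the tool's x, y, z in rad, then the shift along the tool's x, y, z in cm, then the opening, from 0 (shut) to 1 (fully open). A call has exactly 5 rows; each row is the pose to reach, as a shift and turn from the pose commanded when the call began, along the tool's axes at that moment; what a row does not reach only later rows make up. A row lasts 1/8 s, in which the tool goes at most 62.5 mm and 10.7 degrees, less where a joint would pass 70% of its speed; a pose out of reach is approached as far as the arm can. A call with a gripper value outside its range is refused whole. The fingers move at their own pace and stop on an object; FORCE is the grip in N (left out, the last holds). Time passes only in rows, so rows that repeat a pose let the fingers close, or fill a call up. It gives the time, the measured TCP pose, the force and the opening at its end, in the units of the state.
- sense(): the state, without advancing time (a new reading comes with each control period).
- vision.capture(name): name is "scene" or "top"; returns the picture (480x640x3 uint8, red, green, blue); there is no depth.
- vision.calibration(name): a dict with "K" (3x3 intrinsics, pixels), "extrinsics" (4x4, takes a point from camera to world coordinates). Camera axes: x right, y up, looking along -z (the intrinsics and any distortion apply to the point x, -y, -z); pixel columns grow to the right and rows downward; lengths in mm; the calibration is good to about 2 mm. A picture is of the moment at which its call begins. calibration takes no time and is no camera call.
- job.finish_job(): hands the job in, once; it reports no verdict.
The state is a dict: "time_s": time; "joints": joint angles; "dq": joint speeds; "tau": joint torques, N m; "eef_pos": TCP position; "ee_rot": TCP orientation; "force": force on the tool from outside, world axes, zero at the start; "wrist_torque": the same for the moment, N m; "grip_width": opening from 0.0 (shut) to 1.0 (fully open).
Only numpy, scipy, OpenCV 4.12 (cv2) and the standard library are available. Lean on these libraries where they do the work, as an engineer would, in place of code of your own. Each camera call takes 0.05 s, during which the arm holds its last target.

TASK

The bead annealing kiln has finished its cycle: switch it off by pressing the raised end of the rocker switch on its control box fully down, then put the fingers under the lid's front handle and push the counterweighted lid up past its balance point, so that it swings on to its stop and stays wide open by itself with nothing touching it. Only push with the fingers: do not grip the handle, do not throw the lid open, and leave the tools and jars on the bench where they are.

Things in the scene. Friction and masses are not known exactly. Their poses are not given: they have to be found in the camera images.
- kiln: Low box kiln fixed to the bench: steel case 220 mm deep (x), 240 wide (y), 125 high to the lid seam; the shut lid's top is at 170. Origin: centre of its underside. Its front, with the handle, faces its -x, towards the robot within 0.3 rad. A grey control box 160 x 80 mm, top at 100 mm, sits on its right flank (-y), centred at (-20, -175) mm; the rocker switch is at its front end.
- lid (a joint): Lid angle about the level hinge at the back: 0 shut, 1.5 rad wide open on rubber stops. Steel arms on its flanks carry a round steel counterweight 90 mm behind the hinge. Below the balance point, about 0.53 rad, it falls shut; beyond, it swings by itself to the stop in 1 to 3 s and stays. Hinge damped, 0.8 N m s/rad. A slow push under the handle takes 2 to 5 N, most at the start.
- lid_handle (a point): Centre of the handle: round wooden grip 16 mm thick, 130 mm long, turning freely on its rod, level, parallel to the kiln's y, between two 12 mm stand-offs, 45 mm in front of the lid's front face. Lid shut: 149 mm above the bench, 155 mm in front of the kiln's origin, free above, below and in front. It moves in an arc of 278 mm radius about lid_hinge, first straight up, then up and back.
- lid_hinge (a point): Middle of the lid's hinge axis, 122 mm behind the kiln's origin and 125 mm above the bench; the axis is parallel to the kiln's y axis. Its orientation is the lid's.
- rocker (a joint): Tilt of the rocker switch: 0 at the start, on, with its front end (nearest the robot) raised; 0.36 rad is off, with the front end pressed fully down. It stays where it is left.
- switch_end (a point): Face of the rocker's raised front end, 5 mm in from its edge; press it straight down, 3 to 6 N. The black rocker is 44 mm long (kiln's x), 28 wide, its two faces a shallow V; the pivot is midway, 17 mm behind this point, 106 mm above the bench. This point starts 115 mm above the bench and goes down 6 mm; then its face is level at 110 mm, the frame around it at 104 mm.
- frit_jar: Bystander: round glass jar with a metal lid, 54 mm thick, 75 mm high, standing to the left in front of the kiln. Origin: centre of its underside.
- paddle: Bystander: graphite paddle lying on the bench in front of the control box, 250 mm long overall, 50 mm wide, 20 mm high. Origin at its middle, on the bench; x along it towards the blade.
- tweezers: Bystander: steel tweezers, 175 mm long, 9 mm high, lying on the bench in front of the kiln's handle. Origin at their middle, on the bench; x along them.
- release_bottle: Bystander: white plastic bottle, 48 mm thick, 120 mm high, standing on the left. Origin: centre of its underside.
- mandrel_block: Bystander: wooden block 140 x 50 x 40 mm with upright steel mandrels reaching 215 mm above the bench, at the left. Origin: centre of its underside.
- glasses: Bystander: safety glasses, 145 mm wide, 120 mm deep, 42 mm high, lying at the right. Origin at the bridge, on the bench.
- bead_tray: Bystander: shallow aluminium tray of beads, 100 x 150 x 22 mm, lying at the far right. Origin: centre of its underside.

How it is judged (in metres and radians):
On the way, in this order (a step that is already met when the one before it is completed fails the run):
1. the rocker switch is pressed over to off while the lid is still shut (value of joint rocker above 0.28 rad and value of joint lid below 0.1 rad), for 0.1 s.
2. the lid has been pushed up past its balance point (value of joint lid above 0.7 rad), for 0.1 s.
At the end, for the whole second after the job is handed in: the rocker is off (pressed over by more than 0.28 of 0.36 rad) and the lid stands open by itself at its stop (more than 1.4 of 1.5 rad), at rest (value of joint rocker above 0.28 rad and value of joint lid above 1.4 rad and velocity of joint lid between -0.1 and 0.1 rad/s); the robot touches nothing.
It fails at once if the lid is raised while the kiln is still switched on (value of joint rocker below 0.28 rad and value of joint lid above 0.15 rad).
It fails at once if the lid is thrown open or dropped (faster than 2.5 rad/s) (velocity of joint lid above 2.5 rad/s or velocity of joint lid below -2.5 rad/s).
It fails at once if the lid or its handle is gripped or forced (more than 30 N from the fingers) (contact force between the fingers and lid above 30 N).
It fails at once if a bystander is lifted, carried or shifted by more than 30 mm (distance of any of frit_jar, paddle, tweezers, release_bottle, mandrel_block, glasses, bead_tray from where it was at the start of the episode above 0.03 m).
It fails at once if a standing bystander is tipped over (angle between any of frit_jar, release_bottle, mandrel_block's own z axis and vertical above 0.6 rad).
It also fails if it takes over 48 s, if anything falls off the work surface, if the arm or the gripper's body presses on something with over 40 N, if the wrist force passes 120 N, or if a joint passes its speed limit or range.

## Working session

There is one attempt and no reset: what is moved stays moved. The work goes in short steps, Python scripts to look and compute and a shell command to move; the robot and the scene stay as the last step left them, time stands still between calls to the robot, and variables do not carry over. Pictures are saved under pics/ and viewed, and the job is handed in when it is done.

```bash
mkdir -p pics; python3 - <<'E'
from rig import sense, vision
import cv2, numpy as np
s=sense(); print(s)
for n in("scene","top"):
    im=vision.capture(n); cv2.imwrite(f"pics/{n}0.png",im[:,:,::-1])
    c=vision.calibration(n); print(n,{k:np.round(v,4).tolist() if not isinstance(v,str) else v for k,v in c.items()})
E
```

```text
{'time_s': 0.0, 'joints': array([-1.40141216e+00,  3.13471652e-01,  1.49843600e+00, -9.26311773e-06,
        1.33100503e+00, -2.23376356e-01]), 'dq': array([ 0.00050621, -0.00054799, -0.00230349, -0.00089072, -0.00029125,
       -0.00155306]), 'tau': array([-2.62642352e-04, -4.12263143e+01, -2.59743601e+01, -1.91439353e-04,
        4.08906824e-03,  3.61708018e-06]), 'eef_pos': array([ 200.89210358, -484.76472987,  230.72440884]), 'ee_rot': array([ 0.58762689,  0.39316529,  0.58827346, -0.39249208]), 'force': array([ 0.86528005, -0.11460621, -0.29974808]), 'wrist_torque': array([ 0.01329785, -0.01445887,  0.01430518]), 'grip_width': 0.998716544517833}
scene {'K': [[459.9775, 0.0, 322.3853], [0.0, 459.9775, 239.2813], [0.0, 0.0, 1.0]], 'extrinsics': [[-0.9015, -0.3532, 0.2502, 827.2708], [0.4327, -0.7533, 0.4954, 506.9141], [0.0135, 0.5548, 0.8319, 1001.252], [0.0, 0.0, 0.0, 1.0]]}
top {'K': [[576.5038, 0.0, 319.2762], [0.0, 576.5038, 240.6008], [0.0, 0.0, 1.0]], 'extrinsics': [[-0.0006, 0.9967, -0.0809, 445.5386], [-1.0, -0.0006, 0.001, -19.3471], [0.0009, 0.0809, 0.9967, 1609.0621], [0.0, 0.0, 0.0, 1.0]]}
```

View pics/scene0.png

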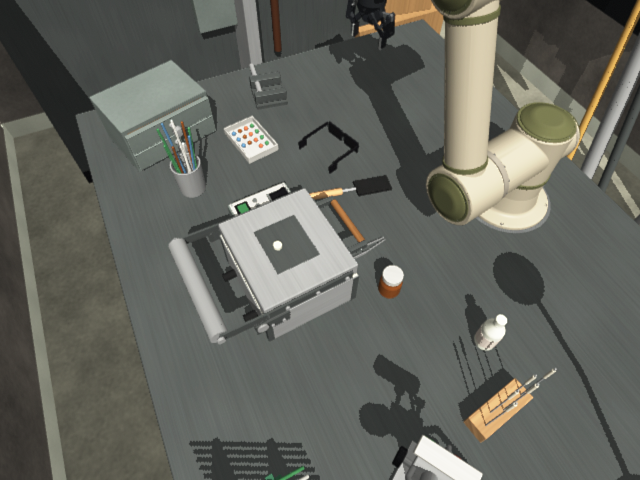

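View pics/top0.png

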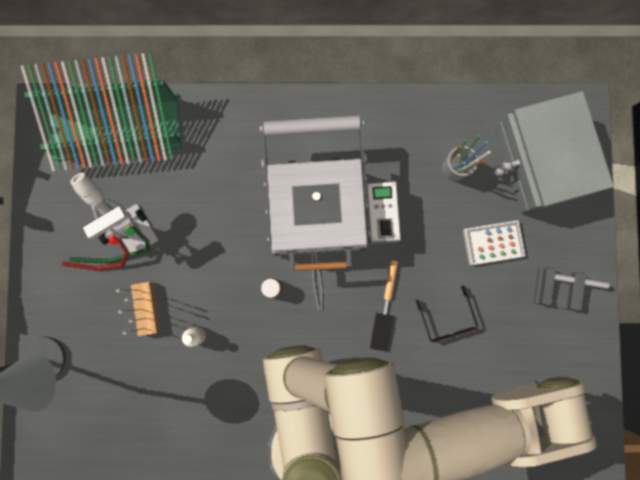

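The top view shows the kiln at about (317,205), its handle at (320,266), the rocker at (386,228), the tweezers below the handle at (318,285) and the paddle at (386,305). I'll enlarge that area.

```bash
python3 - <<'E'
import cv2
a=cv2.imread("pics/top0.png")[150:350,250:420]
cv2.imwrite("pics/top0c.png",cv2.resize(a,None,fx=3,fy=3,interpolation=cv2.INTER_CUBIC))
a=cv2.imread("pics/scene0.png")[160:320,210:400]
cv2.imwrite("pics/scene0c.png",cv2.resize(a,None,fx=3.5,fy=3.5,interpolation=cv2.INTER_CUBIC))
E
```

```text
(no output)
```

View pics/top0c.png

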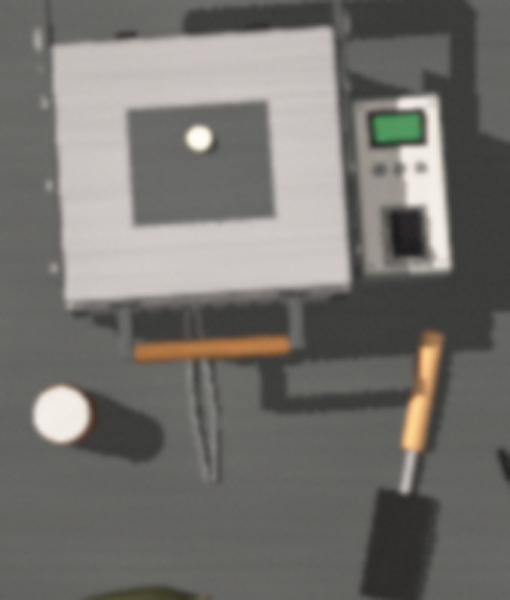

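View pics/scene0c.png

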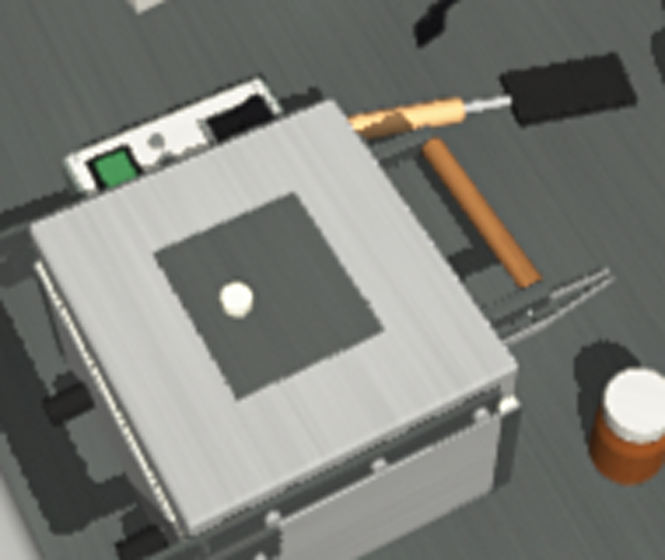

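```bash
cat > h.py <<'E'
import numpy as np, cv2
from rig import vision
def ray(n,px,z):
    c=vision.calibration(n);K=np.array(c["K"]);E=np.array(c["extrinsics"])
    d=np.linalg.inv(K)@np.array([px[0],px[1],1.]);d=E[:3,:3]@(d*[1,-1,-1]);o=E[:3,3]
    return o+d*(z-o[2])/d[2]
def proj(n,P):
    c=vision.calibration(n);K=np.array(c["K"]);E=np.array(c["extrinsics"])
    q=E[:3,:3].T@(np.array(P)-E[:3,3]);q=q*[1,-1,-1];q=K@q;return q[:2]/q[2]
E
python3 - <<'E'
from h import *
a=cv2.imread("pics/top0.png");hsv=cv2.cvtColor(a,cv2.COLOR_BGR2HSV)
def T(u,v,z): return ray("top",(250+u/3-.33,150+v/3-.33),z)
for nm,im,roi in(("top","top0",(285,255,360,275)),("scene","scene0",(325,195,370,245))):
    b=cv2.imread(f"pics/{im}.png");hh=cv2.cvtColor(b,cv2.COLOR_BGR2HSV)
    m=cv2.inRange(hh,(5,100,60),(20,255,255));x0,y0,x1,y1=roi
    k=np.zeros_like(m);k[y0:y1,x0:x1]=m[y0:y1,x0:x1]
    ct=max(cv2.findContours(k,0,1)[0],key=cv2.contourArea)
    r=cv2.minAreaRect(ct);bx=cv2.boxPoints(r);print(nm,r)
    e=sorted([(np.linalg.norm(bx[i]-bx[i-1]),(bx[i]+bx[i-1])/2) for i in range(4)],key=lambda t:t[0])[:2]
    P=[ray(nm,p[1],149) for p in e];print([np.round(p,1) for p in P],np.round((P[0]+P[1])/2,1)); d=P[0]-P[1];print("len",np.linalg.norm(d),"yaw",np.arctan2(-d[0]*np.sign(d[1]),abs(d[1])))
for z,pts in((170,[(52,45),(333,28),(350,290),(67,303)]),(100,[(355,101),(437,95),(452,270),(365,275)]),(110,[(388,208),(425,206),(428,258),(392,260)])):
    P=np.array([T(*p,z) for p in pts]);print(z,np.round(P,1).tolist(),np.round(P.mean(0),1))
E
```

```text
top ((320.4239807128906, 265.4788513183594), (7.091141700744629, 51.1361198425293), 87.1375961303711)
[array([497.7,  41. , 149. ]), array([504. , -88.4, 149. ])] [500.8 -23.7 149. ]
len 129.48231885152438 yaw 0.04933439704999129
scene ((346.703857421875, 220.4361114501953), (50.35218811035156, 7.115962028503418), 54.1623420715332)
[array([502.2, -91.5, 149. ]), array([494. ,  40.1, 149. ])] [498.1 -25.7 149. ]
len 131.82608432918914 yaw 0.062009617002288235
170 [[755.3, 111.4, 170.0], [769.7, -125.8, 170.0], [547.9, -138.6, 170.0], [537.1, 97.4, 170.0]] [652.5 -13.9 170. ]
100 [[720.1, -150.0, 100.0], [725.4, -222.4, 100.0], [570.4, -233.8, 100.0], [566.0, -157.6, 100.0]] [ 645.5 -190.9  100. ]
110 [[623.8, -177.2, 110.0], [625.6, -209.5, 110.0], [580.0, -211.6, 110.0], [578.3, -180.3, 110.0]] [ 601.9 -194.6  110. ]
```

```bash
cat >> h.py <<'E'
from scipy.spatial.transform import Rotation as R
from rig import sense
def to(P,Rt=None):
    s=sense();q=s["ee_rot"];r=R.from_quat([q[1],q[2],q[3],q[0]])
    print("t",round(s["time_s"],2),"pos",np.round(s["eef_pos"],1),"F",np.round(s["force"],1),"grip",round(s["grip_width"],2),"j",np.round(s["joints"],3))
    print("axes(cols xyz)\n",np.round(r.as_matrix(),3))
    print("shift cm",np.round(r.inv().apply(np.array(P)-s["eef_pos"])/10,2))
    if Rt is not None: print("turn",np.round((r.inv()*R.from_matrix(Rt)).as_rotvec(),3))
def tool(pitch,yaw=0,flip=1):
    # x axis: forward, pitched down; z: jaw along world +-y
    cx=np.cos(yaw);sx=np.sin(yaw)
    x=np.array([np.cos(pitch)*cx,np.cos(pitch)*sx,-np.sin(pitch)]);z=flip*np.array([-sx,cx,0]);return np.stack([x,np.cross(z,x),z],1)
E
python3 - <<'E'
from h import *
to((582,-196,150),tool(np.pi/2,.055)); to((582,-196,150),tool(np.pi/2,.055,-1))
print(ray("top",(270,288),75))
E
```

```text
t 0.1 pos [ 200.9 -484.8  230.8] F [ 0.3 -0.3  1.9] grip 1.0 j [-1.401  0.313  1.498  0.     1.331 -0.223]
axes(cols xyz)
 [[-0.     0.924  0.383]
 [ 0.001  0.383 -0.924]
 [-1.     0.    -0.001]]
shift cm [  8.1   46.26 -12.08]
turn [-2.804e+00  0.000e+00 -2.000e-03]
t 0.1 pos [ 200.9 -484.8  230.8] F [ 0.3 -0.3  1.9] grip 1.0 j [-1.401  0.313  1.498  0.     1.331 -0.223]
axes(cols xyz)
 [[-0.     0.924  0.383]
 [ 0.001  0.383 -0.924]
 [-1.     0.    -0.001]]
shift cm [  8.1   46.26 -12.08]
turn [ 0.338 -0.001 -0.   ]
[444.02213244 109.8708033   75.        ]
```

```bash
python3 -m pendant '[[0.07,0,0,0,5,-1.3,0],[0.14,0,0,0,10.5,-2.7,0],[0.21,0,0,0,16.5,-4.3,0],[0.28,0,0,0,22.5,-5.9,0],[0.338,0,0,0,28,-7.3,0]]' 20
python3 - <<'E'
from h import *
to((582,-196,150),tool(np.pi/2,.055,-1))
E
```

```text
time_s: 0.72
eef_pos: [433.1, -308.8, 231.2]
ee_rot: [0.513, 0.487, 0.513, -0.487]
force: [0.6, -0.6, 0.5]
grip_width: 0.003
t 0.72 pos [ 433.1 -308.8  231.2] F [ 0.6 -0.6  0.5] grip 0.0 j [-0.84   0.328  1.477 -0.     1.337  0.678]
axes(cols xyz)
 [[-0.     0.999  0.053]
 [ 0.     0.053 -0.999]
 [-1.    -0.    -0.   ]]
shift cm [  8.11  15.47 -10.47]
turn [-0.002 -0.     0.   ]
```

```bash
python3 -m pendant '[[0,0,0,1,4,-2.7,0],[0,0,0,3,8,-5.4,0],[0,0,0,5,12,-8,0],[0,0,0,7,15.47,-10.47,0],[0,0,0,8.1,15.47,-10.47,0]]'
python3 - <<'E'
from h import *
to((582,-196,120),tool(np.pi/2,.055,-1))
im=vision.capture("scene");cv2.imwrite("pics/s1.png",cv2.resize(im[130:280,180:400,::-1],None,fx=3.5,fy=3.5,interpolation=cv2.INTER_CUBIC))
im=vision.capture("top");cv2.imwrite("pics/t1.png",cv2.resize(im[170:300,300:450,::-1],None,fx=4,fy=4,interpolation=cv2.INTER_CUBIC))
E
```

```text
time_s: 1.35
eef_pos: [581.4, -195.2, 148.3]
ee_rot: [0.513, 0.485, 0.515, -0.485]
force: [0.2, -0.3, -0.4]
grip_width: 0.003
t 1.35 pos [ 581.4 -195.2  148.3] F [ 0.2 -0.3 -0.4] grip 0.0 j [-0.515  0.576  1.324  0.     1.243  0.998]
axes(cols xyz)
 [[-0.002  0.998  0.058]
 [ 0.001  0.058 -0.998]
 [-1.    -0.002 -0.001]]
shift cm [2.83 0.06 0.09]
turn [ 0.003 -0.001  0.002]
```

View pics/s1.png

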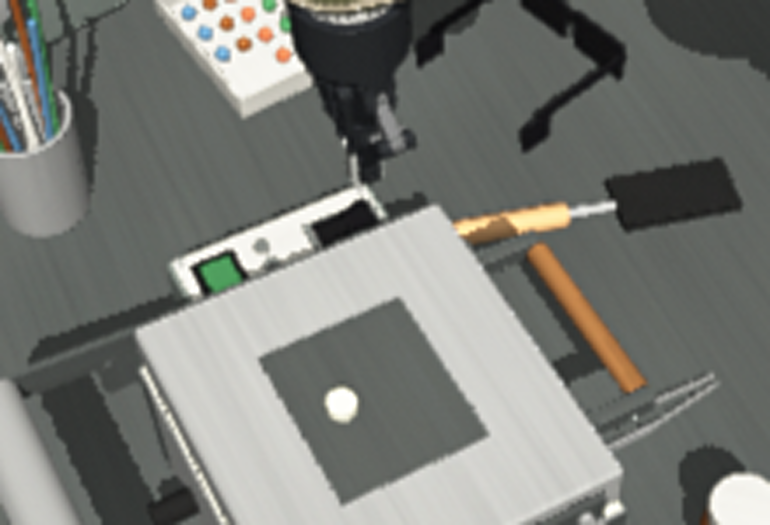

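View pics/t1.png

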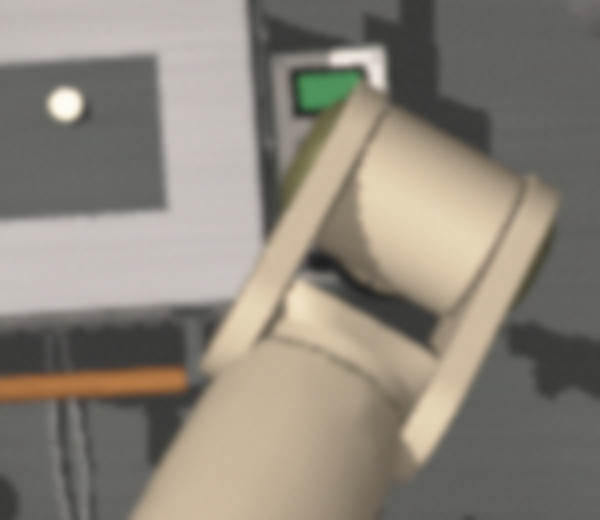

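In the scene view the shut fingertips at (372,178) sit right over the rocker's front end (375,205). Now I'll press down.

```bash
python3 -m pendant '[[0,0,0,1.5,0,0,0],[0,0,0,2.8,0,0,0],[0,0,0,3.4,0,0,0],[0,0,0,3.8,0,0,0],[0,0,0,4.1,0,0,0]]'
python3 - <<'E'
from h import *
to((582,-196,109))
E
```

```text
time_s: 2.08
eef_pos: [580.2, -197.8, 109.7]
ee_rot: [0.514, 0.486, 0.513, -0.486]
force: [-4.2, -0.3, 4.7]
grip_width: 0.003
t 2.08 pos [ 580.2 -197.8  109.7] F [-4.2 -0.3  4.7] grip 0.0 j [-5.190e-01  6.150e-01  1.368e+00 -1.000e-03  1.159e+00  9.970e-01]
axes(cols xyz)
 [[-0.     0.999  0.054]
 [-0.001  0.054 -0.999]
 [-1.    -0.     0.001]]
shift cm [ 0.07  0.19 -0.17]
```

```bash
python3 -m pendant '[[0,0,0,0.15,0,0,0],[0,0,0,0.25,0,0,0],[0,0,0,0.25,0,0,0],[0,0,0,0.25,0,0,0],[0,0,0,0.25,0,0,0]]'
python3 - <<'E'
from h import *
to((582,-196,109))
E
```

```text
time_s: 2.7
eef_pos: [580.3, -197.9, 109.3]
ee_rot: [0.514, 0.486, 0.513, -0.486]
force: [-10.7, 2.3, 19.8]
grip_width: 0.0
t 2.7 pos [ 580.3 -197.9  109.3] F [-10.7   2.3  19.8] grip 0.0 j [-5.190e-01  6.150e-01  1.369e+00 -1.000e-03  1.157e+00  9.970e-01]
axes(cols xyz)
 [[ 0.001  0.998  0.055]
 [-0.002  0.055 -0.998]
 [-1.     0.001  0.002]]
shift cm [ 0.03  0.18 -0.18]
```

```bash
python3 -m pendant '[[0,0,0,-4,0,0,0],[0,0,0,-9,-1,0,0],[0,0,0,-12,-5,-3,0],[0,0,0,-12,-9,-7,0],[0,0,0,-12,-13,-11,0]]'
python3 - <<'E'
from h import *
im=vision.capture("scene");cv2.imwrite("pics/s2.png",cv2.resize(im[130:280,180:400,::-1],None,fx=3.5,fy=3.5,interpolation=cv2.INTER_CUBIC))
import sys
p=0.96;y=.055;T=tool(p,y,-1);C=np.array([499,-24.5,149]);d=T[:,0];n=np.array([np.sin(p)*np.cos(y),np.sin(p)*np.sin(y),np.cos(p)])
tcp=C-n*30+d*25;print(tcp)
to(tcp-d*110,T)
E
```

```text
time_s: 3.32
eef_pos: [443.4, -93.7, 226.9]
ee_rot: [0.514, 0.487, 0.513, -0.486]
force: [0.2, 0.0, 1.8]
grip_width: 0.001
[488.77773329 -25.06279227 111.31461121]
t 3.38 pos [438.7 -89.3 225.9] F [2.3 3.7 1.6] grip 0.0 j [-4.640e-01  1.490e-01  1.721e+00  1.000e-03  1.277e+00  1.050e+00]
axes(cols xyz)
 [[-0.003  0.998  0.057]
 [ 0.003  0.057 -0.998]
 [-1.    -0.003 -0.003]]
shift cm [ 2.47 -0.94 -6.14]
turn [ 0.001 -0.003  0.614]
```

View pics/s2.png

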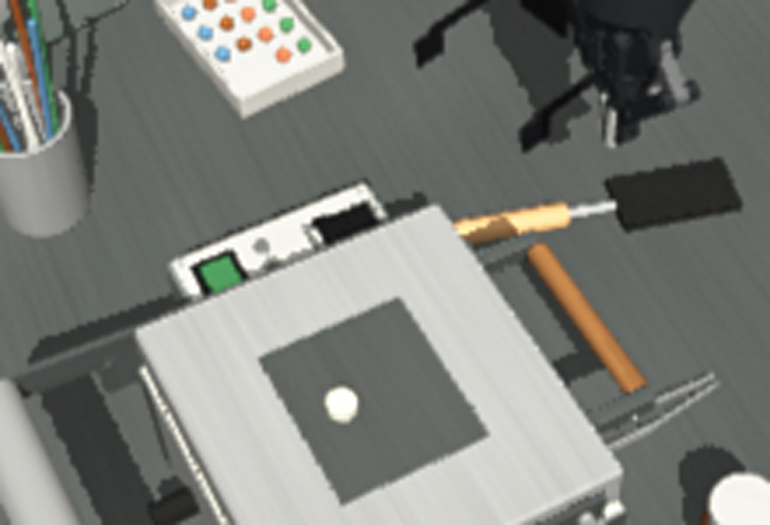

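The rocker's rear end now stands proud at (318,230), so it has tipped over. Next I turn the tool and go in front of the handle.

```bash
python3 -m pendant '[[0,0,0.15,0,-1,-2,0],[0,0,0.30,0,-1,-4,0],[0,0,0.45,0,-1,-6,0],[0,0,0.61,0,-1,-6.1,0],[0,0,0.61,1.5,-1,-6.1,0]]'
python3 - <<'E'
from h import *
p=0.96;y=.055;T=tool(p,y,-1);C=np.array([499,-24.5,149]);d=T[:,0];n=np.array([np.sin(p)*np.cos(y),np.sin(p)*np.sin(y),np.cos(p)])
tcp=C-n*30+d*25
to(tcp,T)
E
```

```text
time_s: 4.0
eef_pos: [430.5, -34.4, 211.9]
ee_rot: [0.636, 0.618, 0.342, -0.309]
force: [0.8, 0.1, -0.1]
grip_width: 0.002
t 4.0 pos [430.5 -34.4 211.9] F [ 0.8  0.1 -0.1] grip 0.0 j [-0.564 -0.173  2.209  0.568  0.666  0.579]
axes(cols xyz)
 [[ 0.575  0.817  0.053]
 [ 0.03   0.044 -0.999]
 [-0.818  0.575  0.001]]
shift cm [11.6  -0.99 -0.63]
turn [-0.001  0.002 -0.002]
```

```bash
python3 -m pendant '[[0,0,0,1,-1,-0.6,0],[0,0,0,3,-1,-0.6,0],[0,0,0,5,-1,-0.6,0],[0,0,0,7,-1,-0.6,0],[0,0,0,7,-1,-0.6,0]]'
python3 - <<'E'
from h import *
p=0.96;y=.055;T=tool(p,y,-1);C=np.array([499,-24.5,149]);d=T[:,0];n=np.array([np.sin(p)*np.cos(y),np.sin(p)*np.sin(y),np.cos(p)])
tcp=C-n*30+d*25
to(tcp,T)
for k,(x0,y0,x1,y1) in {"scene":(230,120,430,280),"top":(250,180,420,330)}.items():
    im=vision.capture(k);cv2.imwrite(f"pics/3{k}.png",cv2.resize(im[y0:y1,x0:x1,::-1],None,fx=3.5,fy=3.5,interpolation=cv2.INTER_CUBIC))
E
```

```text
time_s: 4.62
eef_pos: [462.7, -26.4, 147.9]
ee_rot: [0.635, 0.618, 0.345, -0.31]
force: [-0.1, 0.4, 0.5]
grip_width: 0.001
t 4.62 pos [462.7 -26.4 147.9] F [-0.1  0.4  0.5] grip 0.0 j [-0.482  0.033  2.226  0.738  0.451  0.431]
axes(cols xyz)
 [[ 0.571  0.819  0.055]
 [ 0.032  0.044 -0.998]
 [-0.821  0.571 -0.001]]
shift cm [4.49 0.06 0.01]
turn [-0.001 -0.001  0.003]
```

View pics/3scene.png

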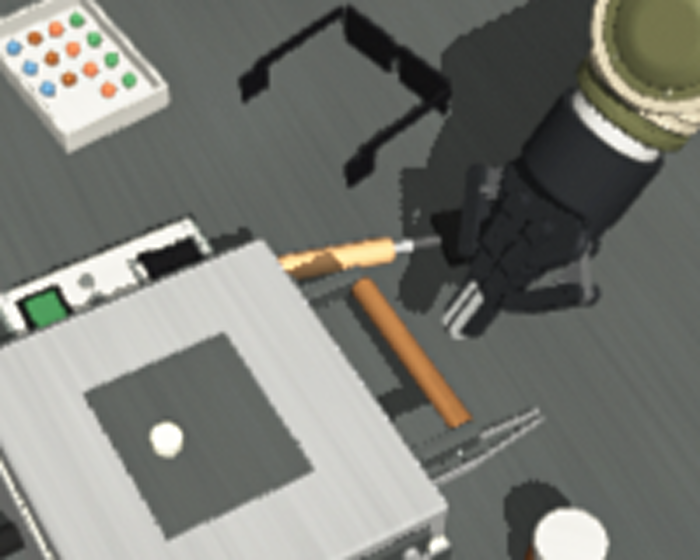

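View pics/3top.png

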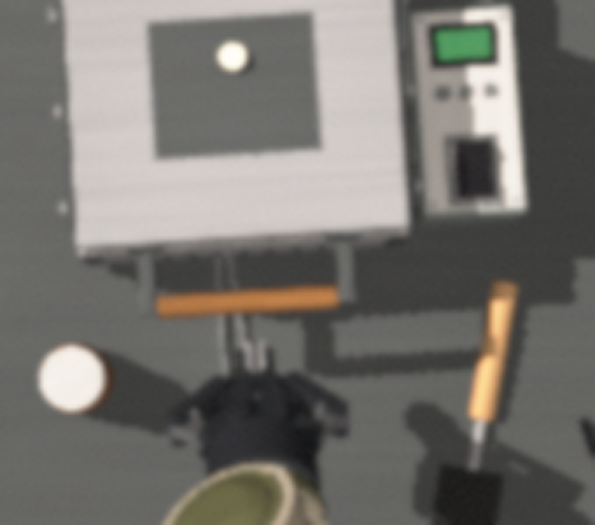

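In both views the shut fingers point at the handle's middle and there is a clear gap to it. I'll continue under it.

```bash
python3 -m pendant '[[0,0,0,1.2,0,0,0],[0,0,0,2.6,0,0,0],[0,0,0,4,0,0,0],[0,0,0,5,0,0,0],[0,0,0,5,0,0,0]]'
python3 - <<'E'
from h import *
p=0.96;y=.055;T=tool(p,y,-1);C=np.array([499,-24.5,149]);d=T[:,0];n=np.array([np.sin(p)*np.cos(y),np.sin(p)*np.sin(y),np.cos(p)])
tcp=C-n*30+d*30
to(tcp,T)
H=np.array([499,-24.5,149])+277*np.array([np.cos(y),np.sin(y),0]);H[2]=125
A0=np.arctan2(24,277)
c0=C-n*19+d*30
print("contact",np.round(T.T@(c0-sense()["eef_pos"])/10,2))
for th in np.arange(0,1.01,.1):
    a=A0+th;Ch=H+278*np.array([-np.cos(a)*np.cos(y),-np.cos(a)*np.sin(y),np.sin(a)])
    t=Ch-n*19+d*30
    print(round(th,1),np.round(T.T@(t-c0)/10,2),np.round(t))
E
```

```text
time_s: 5.35
eef_pos: [491.4, -25.1, 108.1]
ee_rot: [0.636, 0.618, 0.344, -0.309]
force: [1.2, 1.0, -0.2]
grip_width: 0.0
t 5.35 pos [491.4 -25.1 108.1] F [ 1.2  1.  -0.2] grip 0.0 j [-0.437  0.187  2.196  0.941  0.342  0.244]
axes(cols xyz)
 [[ 0.572  0.818  0.055]
 [ 0.031  0.045 -0.999]
 [-0.819  0.573  0.   ]]
shift cm [ 0.09 -0.03 -0.02]
turn [-0.  0.  0.]
contact [ 0.09  1.07 -0.02]
0.0 [0. 0. 0.] [501. -24. 114.]
0.1 [-2.04  1.89  0.  ] [504. -24. 141.]
0.2 [-3.88  3.97  0.  ] [511. -24. 168.]
0.3 [-5.5   6.23  0.  ] [520. -23. 194.]
0.4 [-6.89  8.64 -0.  ] [532. -23. 219.]
0.5 [-8.03 11.17 -0.  ] [546. -22. 243.]
0.6 [-8.91 13.8   0.  ] [563. -21. 266.]
0.7 [-9.53 16.51  0.  ] [581. -20. 286.]
0.8 [-9.87 19.27  0.  ] [602. -19. 305.]
0.9 [-9.94 22.05  0.  ] [624. -18. 321.]
1.0 [-9.73 24.82  0.  ] [648. -16. 336.]
```

```bash
python3 -m pendant '[[0,0,0,0,0.6,0,0],[0,0,0,0,1.05,0,0],[0,0,0,-0.6,1.6,0,0],[0,0,0,-1.3,2.25,0,0],[0,0,0,-1.95,2.95,0,0]]'
cat > st.py <<'E'
from h import *
p=0.96;y=.055;T=tool(p,y,-1);n=np.array([np.sin(p)*np.cos(y),np.sin(p)*np.sin(y),np.cos(p)]);d=T[:,0]
to((0,0,0),T)
C=np.array([499,-24.5,149]);H=C+277*np.array([np.cos(y),np.sin(y),0]);H[2]=125;A0=np.arctan2(24,277)
# angle of the lid if handle touches the fingers: signed distance of handle centre from finger axis = 19
e=sense()["eef_pos"];best=[]
for th in np.arange(0,1.5,.005):
    a=A0+th;Ch=H+278*np.array([-np.cos(a)*np.cos(y),-np.cos(a)*np.sin(y),np.sin(a)])
    best.append((abs((Ch-e)@n-19),th,(Ch-e)@d))
b=min(best);print("lid est %.2f, handle along finger %.0f mm, gap err %.1f"%(b[1],-b[2],b[0]))
E
python3 st.py
python3 - <<'E'
from h import *
im=vision.capture("scene");cv2.imwrite("pics/s4.png",cv2.resize(im[120:280,200:430,::-1],None,fx=3.4,fy=3.4,interpolation=cv2.INTER_CUBIC))
E
```

```text
time_s: 5.98
eef_pos: [503.7, -24.4, 140.8]
ee_rot: [0.636, 0.618, 0.344, -0.31]
force: [-2.0, -1.5, -1.7]
grip_width: -0.002
t 5.97 pos [503.7 -24.4 140.8] F [-2.  -1.5 -1.7] grip -0.0 j [-0.42   0.139  2.131  0.716  0.409  0.498]
axes(cols xyz)
 [[ 0.571  0.819  0.055]
 [ 0.031  0.045 -0.999]
 [-0.82   0.572  0.   ]]
shift cm [-17.14 -49.2   -5.19]
turn [-0.     0.     0.002]
lid est 0.10, handle along finger 29 mm, gap err 0.2
```

View pics/s4.png

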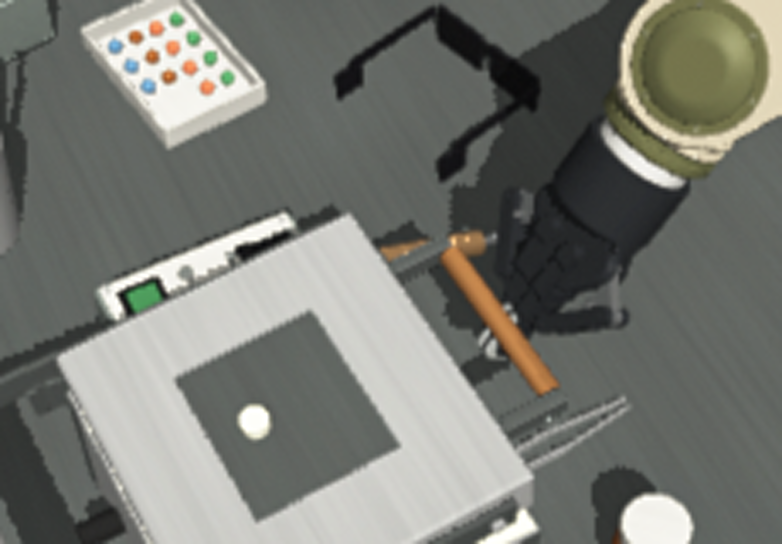

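The fingers sit under the handle at (500,325) and the lid is rising, so I carry on along the arc.

```bash
python3 -m pendant '[[0,0,0,-0.95,1,0,0],[0,0,0,-1.85,2.1,0,0],[0,0,0,-2.7,3.2,0,0],[0,0,0,-3.45,4.35,0,0],[0,0,0,-4.2,5.55,0,0]]'; python3 st.py
```

```text
time_s: 6.65
eef_pos: [525.3, -22.9, 207.0]
ee_rot: [0.636, 0.618, 0.344, -0.31]
force: [-1.6, 0.4, -0.7]
grip_width: 0.002
t 6.65 pos [525.3 -22.9 207. ] F [-1.6  0.4 -0.7] grip 0.0 j [-0.392  0.071  1.994  0.478  0.568  0.785]
axes(cols xyz)
 [[ 0.571  0.819  0.055]
 [ 0.032  0.045 -0.998]
 [-0.82   0.572 -0.   ]]
shift cm [-12.94 -54.76  -5.17]
turn [-0.    -0.     0.002]
lid est 0.35, handle along finger 30 mm, gap err 0.4
```

```bash
python3 -m pendant '[[0,0,0,-0.7,1.2,0,0],[0,0,0,-1.3,2.45,0,0],[0,0,0,-1.85,3.75,0,0],[0,0,0,-2.3,5.05,0,0],[0,0,0,-2.7,6.4,0,0]]'; python3 st.py
```

```text
time_s: 7.28
eef_pos: [563.2, -21.0, 266.4]
ee_rot: [0.636, 0.618, 0.344, -0.309]
force: [-0.4, 1.2, -0.9]
grip_width: 0.001
t 7.28 pos [563.2 -21.  266.4] F [-0.4  1.2 -0.9] grip 0.0 j [-0.351  0.084  1.809  0.355  0.709  0.957]
axes(cols xyz)
 [[ 0.572  0.818  0.055]
 [ 0.031  0.045 -0.998]
 [-0.819  0.573  0.   ]]
shift cm [-10.33 -61.26  -5.18]
turn [-0.  0.  0.]
lid est 0.60, handle along finger 30 mm, gap err 0.4
```

```bash
python3 -m pendant '[[0,0,0,-0.3,1.3,0,0],[0,0,0,-0.6,2.6,0,0],[0,0,0,-0.8,3.8,0,0],[0,0,0,-0.9,4.8,0,0],[0,0,0,-0.95,5.4,0,0]]'; python3 st.py
python3 - <<'E'
from h import *
for k in("scene","top"):
    im=vision.capture(k);cv2.imwrite(f"pics/5{k}.png",im[:,:,::-1])
E
```

```text
time_s: 7.9
eef_pos: [602.0, -19.0, 304.8]
ee_rot: [0.636, 0.618, 0.344, -0.309]
force: [-1.0, -0.4, 0.0]
grip_width: -0.002
t 7.9 pos [602.  -19.  304.8] F [-1.  -0.4  0. ] grip -0.0 j [-0.317  0.14   1.643  0.293  0.802  1.055]
axes(cols xyz)
 [[ 0.572  0.818  0.055]
 [ 0.031  0.045 -0.999]
 [-0.819  0.573  0.   ]]
shift cm [ -9.42 -66.64  -5.2 ]
turn [-0.  0.  0.]
lid est 0.80, handle along finger 30 mm, gap err 0.1
```

View pics/5scene.png

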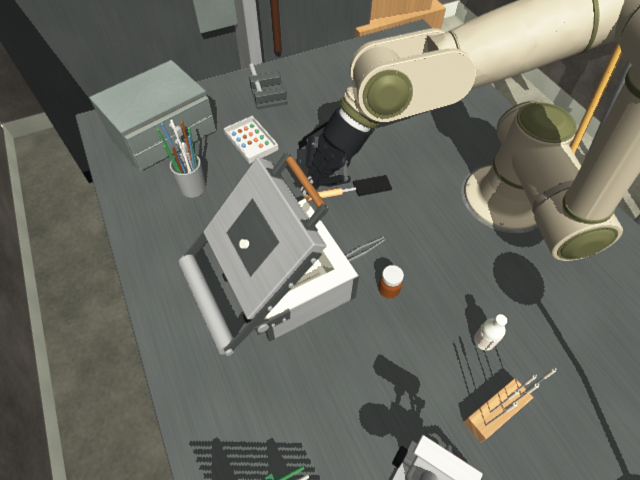

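The lid is at about 0.8 rad with the handle at (305,180) on the fingers. I'll back off and let it swing.

```bash
python3 -m pendant '[[0,0,0,-1,-0.5,0,0],[0,0,0,-4,-1,0,0],[0,0,0,-8,-2,0,0],[0,0,0,-12,-4,0,0],[0,0,0,-12,-8,0,0]]'
python3 -m pendant '[[0,0,0,0,-4,0,0],[0,0,0,0,-6,0,0],[0,0,0,0,-6,0,0],[0,0,0,0,-6,0,0],[0,0,0,0,-6,0,0]]'
python3 -m pendant '[[0,0,0,0,0,0,0],[0,0,0,0,0,0,0],[0,0,0,0,0,0,0],[0,0,0,0,0,0,0],[0,0,0,0,0,0,0]]'
python3 -m pendant '[[0,0,0,0,0,0,0],[0,0,0,0,0,0,0],[0,0,0,0,0,0,0],[0,0,0,0,0,0,0],[0,0,0,0,0,0,0]]'
python3 -m pendant '[[0,0,0,0,0,0,0],[0,0,0,0,0,0,0],[0,0,0,0,0,0,0],[0,0,0,0,0,0,0],[0,0,0,0,0,0,0]]'
python3 - <<'E'
from h import *
for k in("scene","top"):
    im=vision.capture(k);cv2.imwrite(f"pics/6{k}.png",im[:,:,::-1])
E
```

```text
time_s: 8.62
eef_pos: [466.3, -26.4, 359.6]
ee_rot: [0.638, 0.618, 0.342, -0.308]
force: [0.1, -0.2, -0.7]
grip_width: -0.002
time_s: 9.25
eef_pos: [418.7, -29.0, 322.9]
ee_rot: [0.636, 0.618, 0.344, -0.309]
force: [-0.2, -0.6, 0.1]
grip_width: -0.001
time_s: 9.88
eef_pos: [418.3, -29.0, 322.5]
ee_rot: [0.636, 0.618, 0.344, -0.309]
force: [-0.8, 0.5, 0.7]
grip_width: 0.001
time_s: 10.5
eef_pos: [418.3, -29.0, 322.5]
ee_rot: [0.636, 0.618, 0.344, -0.309]
force: [-0.5, -0.1, -0.0]
grip_width: -0.001
time_s: 11.12
eef_pos: [418.2, -29.0, 322.5]
ee_rot: [0.636, 0.618, 0.344, -0.309]
force: [-0.3, -0.9, -0.3]
grip_width: 0.001
```

View pics/6scene.png

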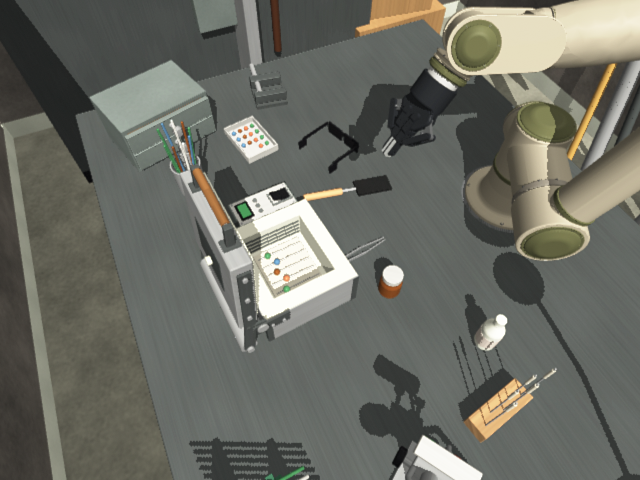

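View pics/6top.png

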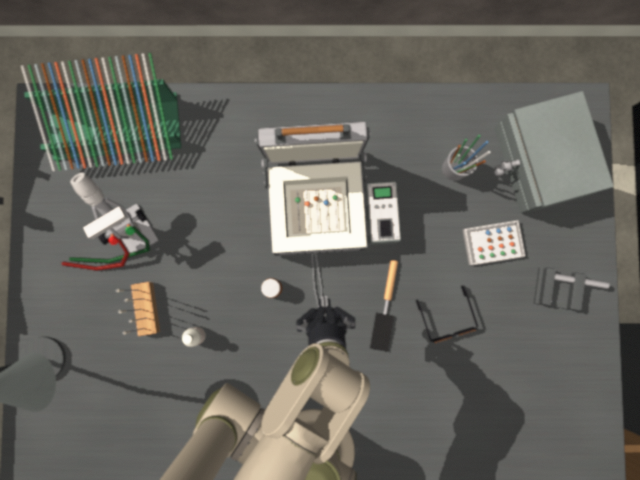

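The lid stands nearly upright, with its handle at about (210,197) in the scene view and (312,130) in the top view. The bystanders look unmoved. I'll wait, then compare the handle with where it should be at 1.5 rad.

```bash
python3 -m pendant '[[0,0,0,0,0,0,0],[0,0,0,0,0,0,0],[0,0,0,0,0,0,0],[0,0,0,0,0,0,0],[0,0,0,0,0,0,0]]'
python3 -m pendant '[[0,0,0,0,0,0,0],[0,0,0,0,0,0,0],[0,0,0,0,0,0,0],[0,0,0,0,0,0,0],[0,0,0,0,0,0,0]]'
python3 - <<'E'
from h import *
im={k:vision.capture(k)[:,:,::-1].copy() for k in("scene","top")}
y=.055;H=np.array([499+276.6,-24.5+15.2,125])
def hc(b,roi):
    m=cv2.inRange(cv2.cvtColor(b,cv2.COLOR_BGR2HSV),(5,100,60),(20,255,255));x0,y0,x1,y1=roi
    k=np.zeros_like(m);k[y0:y1,x0:x1]=m[y0:y1,x0:x1];return np.round(cv2.minAreaRect(max(cv2.findContours(k,0,1)[0],key=cv2.contourArea))[0],1)
for n,roi in(("scene",(188,165,235,235)),("top",(270,120,355,140))):
    print(n,"before",hc(cv2.imread(f"pics/6{n}.png"),roi),"now",hc(im[n],roi),"diff to before (max, n>40)",[ (int(d.max()),int((d>40).sum())) for d in [cv2.absdiff(im[n],cv2.imread(f"pics/6{n}.png"))]])
    for th in(1.3,1.4,1.5):
        a=.0864+th;print(th,np.round(proj(n,H+278*np.array([-np.cos(a)*np.cos(y),-np.cos(a)*np.sin(y),np.sin(a)])),1))
# bystanders unchanged vs start
a=cv2.imread("pics/top0.png")
for nm,(x0,y0,x1,y1) in dict(jar=(255,275,285,302),paddle=(368,258,402,355),bottle=(180,322,210,350),block=(112,278,160,340),tray=(460,218,528,268)).items():
    t=a[y0:y1,x0:x1];r=cv2.matchTemplate(im["top"][y0-8:y1+8,x0-8:x1+8],t,cv2.TM_CCOEFF_NORMED);_,v,_,l=cv2.minMaxLoc(r);print(nm,round(v,2),"shift px",l[0]-8,l[1]-8)
cv2.imwrite("pics/t7.png",cv2.resize(im["top"][170:270,350:420],None,fx=5,fy=5,interpolation=cv2.INTER_CUBIC))
E
```

```text
time_s: 11.85
eef_pos: [418.3, -29.0, 322.5]
ee_rot: [0.636, 0.618, 0.344, -0.309]
force: [0.0, 0.9, 0.0]
grip_width: -0.0
time_s: 12.48
eef_pos: [418.2, -29.0, 322.5]
ee_rot: [0.636, 0.618, 0.344, -0.309]
force: [-0.4, 0.6, 0.5]
grip_width: 0.002
scene before [209.8 196.2] now [209.9 196.2] diff to before (max, n>40) [(29, 0)]
1.3 [240.1 184.9]
1.4 [224.7 189.4]
1.5 [209.  195.1]
top before [312.  129.7] now [312.  129.7] diff to before (max, n>40) [(10, 0)]
1.3 [315.3 156.1]
1.4 [314.5 142.9]
1.5 [313.8 130. ]
jar 1.0 shift px 0 0
paddle 0.93 shift px 0 -1
bottle 1.0 shift px 0 0
block 1.0 shift px 0 0
tray 1.0 shift px 0 0
```

View pics/t7.png

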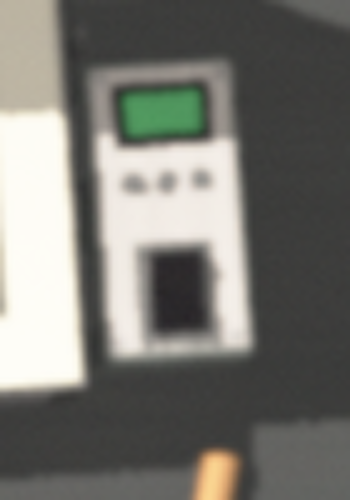

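The lid reads 1.5 rad in both views and isn't moving. The rocker at (180,290) bottomed out at the expected 110 mm, so I'm handing in.

```bash
python3 -c "
from rig import job; print(job.finish_job())"
```

```text
the job is handed in; nothing more can be done
None
```

I switched the kiln off and opened the lid. It stands by itself at its stop, and I handed the job in at about 12.5 s of the 48 s allowed.

- **Switch:** I pressed the rocker's raised front end down with shut fingers until it bottomed out at about 109.5 mm (expected 110), with about 20 N on the tool. A picture afterwards showed its rear end raised. I have no direct reading of its angle.
- **Lid:** I put the shut fingers under the handle from the front. I pushed slowly along its arc to about 0.8 rad, at roughly 0.4 rad/s and with at most 3 N at each end-of-move reading. Then I backed away and the lid swung on by itself.
- **Last checks:** The handle is within 2 pixels of its 1.5 rad position in both views, and two pictures 1.3 s apart show no movement. The robot is well clear, with no force on the tool.
- **Bystanders:** Pictures from before and after show the frit jar, bottle, mandrel block and tray unmoved. The paddle matched less well (0.93) and 1 pixel off, about 3 mm, probably because the shadow over it changed. I checked the tweezers and glasses by eye only, and they look unmoved.

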